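# Lock a T-stake into the inclined bench sleeve

### The arm

A 6-joint arm with a two-finger parallel gripper is mounted at the origin on the work surface. World frame = base frame: x ahead of the robot, y to its left, z up, the work surface at z = 0. Lengths are in m, angles in degrees, forces in N, time in s.
With the tool pointing down it reaches from about 0.3 to 0.75 m from the base axis. Payload 8.5 kg.
Tool frame: the origin (TCP) lies midway between the tips of the shut fingers; the grasp point (between the pads) lies 19 mm behind it; z points along the fingers, y is the direction in which the jaws open and shut (so a half turn about z gives the same grasp; the last joint's range is limited). The gripper opens to 85 mm and grips with 20 to 120 N. Pads are 22 mm wide; open, the fingers measure 114 mm over their backs; the gripper's body (76 mm by 85 mm) begins 54 mm behind the grasp point. The pads swing forward as they close: fully open they stand 13 mm farther back than shut.
Start: joints at [-80.403, 21.807, 74.336, -0, 83.858, -12.336], TCP at [0.205, -0.51, 0.231] pointing down, gripper open.
Joint ranges: [-178.18, 178.18], [-50.72, 133.34], [12.68, 142.11], [-81.47, 261.47], [9.98, 163.14], [-165.26, 165.26]. Speed limits (degrees/s): [136.94, 136.94, 180, 180, 180, 180].

### API

Orientations are given as a 3x3 rotation matrix whose columns are the frame's x, y, z axes.
In Python, from rig import env, eyes, close_job gives the robot as it stands.
- The arm moves only by the tool jog_arm, never from a script. Its argument "deltas" is one flat list of numbers, 7 for each row, row after row: the shift along the tool's x, y, z in units of 0.75 m (1.0 is 0.75 m), then the turn, a rotation vector about the tool's x, y, z in units of 180 degrees (1.0 is 180 degrees), then the gripper command: -1 is fully open, 1 is shut, values between are in proportion. In form: [dx, dy, dz, ax, ay, az, fingers, dx, dy, dz, ax, ay, az, fingers, ...]. A call has 1 to 12 rows; each row is the pose to reach, as a shift and turn from the pose commanded when the call began, along the tool's axes at that moment, turning the shorter way round; what a row does not reach only later rows make up. A row lasts 1/12 s, in which the tool goes at most 41.7 mm and 7.16 degrees, less where a joint would pass 70% of its speed; a pose out of reach is approached as far as the arm can. A call with a number of a shift or a turn outside -1 to 1 is refused whole. A call with a gripper value outside its range is refused whole. The fingers move at their own pace and stop on an object; "grip_force" is the grip in N (left out, the last holds). Time passes only in rows, so rows that repeat a pose let the fingers close. It gives the time, the measured TCP pose, the force and the opening at its end, in the units of the state.
- env.observe(): the state, without advancing time (a new reading comes with each control period).
- eyes.get_image(name): name is "side" or "top" or "wrist"; returns the picture (480x640x3 uint8, red, green, blue); there is no depth.
- eyes.camera_params(name): a dict with "intrinsics" (3x3 intrinsics, pixels), "R" (3x3) and "t" (3): a world point X has camera coordinates R X + t; the wrist camera has in their place "mount" (4x4, takes a point from camera to tool coordinates, whose origin is the TCP and whose axes are the flange's). Camera axes: x right, y down, z forward; pixel columns grow to the right and rows downward; lengths in m; the calibration is good to about 2 mm. A picture is of the moment at which its call begins: read the wrist's pose just before it. camera_params takes no time and is no camera call.
- close_job(): hands the job in, once; it reports no verdict.
The state is a dict: "time_s": time; "q": joint angles; "qvel": joint speeds; "joint_efforts": joint torques, N m; "position": TCP position; "tool_rot": TCP orientation; "ft_force": force on the tool from outside, world axes, zero at the start; "wrist_torque": the same for the moment, N m; "grip_width": finger opening in m.
Only numpy, scipy, OpenCV 4.12 (cv2) and the standard library are available. Lean on these libraries where they do the work, as an engineer would, in place of code of your own. Each camera call takes 0.05 s, during which the arm holds its last target.

### The job

Take the T-shaped stake out of the wooden rack and lock it into the tilted square sleeve on the bench: squeeze its spring catch flush so that it slips in under the sleeve's mouth, then push the stake fully home until the catch pops out through the hole in the sleeve's wall. Let go, and leave the other stake, the jar and the hammer where they are.

Things in the scene. Friction and masses are not known exactly. Their poses are not given: they have to be found in the camera images.
- stake_mid (a point): T-stake, plain steel, 0.3-0.5 kg, upright in one rack hole. Point: on the stem axis, half-way up, 49 mm above the foot (98 mm high in all). Axes: +z up the stem to the crossbar, +x out of the face with the spring catch, y along the crossbar. Square stem 22 x 22 mm, 82 mm long, lowest 8 mm tapering to 14 x 14 mm
- stake_top (a point): Centre of the crossbar's flat top, 49 mm above stake_mid; same axes. Crossbar: 16 mm high, 22 mm wide in x (flush with the stem), reaching +40 mm in y as a square bar and -42 mm as a thin tapering round horn. Push the stake home here, along its axis; it takes up to about 10 N
- stake_catch (a point): Centre of the catch on the stem's +x face (flush plane), 3 mm above stake_mid; same axes. Flat-faced brass button, 15 mm along z, 9 mm wide. Out, its square lower end stops on the sleeve's rim. Fingers closing along x press it flush (then 22 mm between them); with fingertips only down to its middle, its lower half can enter the mouth, which then keeps it pressed when the fingers open
- catch (a joint): The stake's spring catch: 0 = fully out (8 mm proud), 0.008 m = flush with the stem's face. Takes 2 N to start, 4.2 N to hold flush. Inside the sleeve's bore it reads about 0.005 to 0.008; popped out through the hole, about 0
- sleeve_mouth (a point): Centre of the rim of the fixed steel sleeve: square tube, 24.5 mm bore (89 mm deep), 30.5 mm outside, mouth 124 mm above the bench, leaning 30 degrees from vertical. Axes: +z out along the tube, +x out of its upper wall (the one with the hole), y level. The stake goes in along -z, its x along this x; fully home its crossbar's underside is on the rim and stake_mid 33 mm below this point
- sleeve_hole (a point): Centre of the catch hole through the sleeve's 3 mm thick +x wall, on the wall's inner face, 30 mm below the rim; axes as the mouth's. The hole is 19 mm along the tube and 13 mm wide
- rack: Wooden rack block, fixed, 75 x 200 x 40 mm, origin at the centre of its underside, long along its y. Two square holes, 24 mm wide and 32 mm deep, at y = -58 and +58 mm; one has the T-stake, the other the dome stake. A stake's foot stands 8 mm above the bench
- dome_stake: The other stake (leave alone): a round steel stem of 21 mm with a domed round head of 38 mm, 86 mm high, origin at its foot, standing in the rack's other hole
- jar: Small glass jar with a black lid (leave alone), 48 mm across, 55 mm high, origin at its underside
- hammer: Bench hammer lying on the bench beyond the work (leave alone), 200 mm long, origin under its middle
Things that resemble listed ones, but are neither listed nor needed, are in the scene too. What is shaped like the part that bears sleeve_mouth but green is not meant. Leave any blue look-alike of the part that bears stake_mid alone.

How it is judged (in metres and radians):
On the way, in this order (a step that is already met when the one before it is completed fails the run):
1. the T-stake is out of the rack (height (world z) of stake_mid above 0.105 m), for 0.1 s.
2. the stake's catch is pressed in and covered by the sleeve's mouth (value of joint catch above 0.0045 m and z of stake_mid in the frame of sleeve_mouth between -0.031 and 0.0035 m and x of stake_mid in the frame of sleeve_mouth between -0.006 and 0.006 m and y of stake_mid in the frame of sleeve_mouth between -0.006 and 0.006 m), for 0.05 s.
At the end, for the whole second after the job is handed in: The T-stake is at rest in the sleeve, its axis along the sleeve's (within 0.1 rad and 6 mm), its crossbar within 4.5 mm of the rim, and its catch has popped out through the hole (within 2 mm of fully out) (value of joint catch below 0.002 m and z of stake_mid in the frame of sleeve_mouth between -0.036 and -0.0285 m and x of stake_mid in the frame of sleeve_mouth between -0.006 and 0.006 m and y of stake_mid in the frame of sleeve_mouth between -0.006 and 0.006 m and angle between the z axis of stake_mid and the z axis of sleeve_mouth, either way round below 0.1 rad and linear speed of stake below 0.02 m/s); the robot touches nothing.
It fails at once if the dome stake is moved by over 30 mm or tipped (distance of dome_stake from where it was at the start of the episode above 0.03 m or angle between dome_stake's own z axis and vertical above 0.4 rad).
It fails at once if the jar is moved by over 30 mm or tipped (distance of jar from where it was at the start of the episode above 0.03 m or angle between jar's own z axis and vertical above 0.4 rad).
It fails at once if the hammer is moved by over 30 mm (distance of hammer from where it was at the start of the episode above 0.03 m).
It also fails if it takes over 48 s, if anything falls off the work surface, if the arm or the gripper's body presses on something with over 40 N, if the wrist force passes 120 N, or if a joint passes its speed limit or range.

## Working session

There is one attempt and no reset: what is moved stays moved. The work goes in short steps, Python scripts to look and compute and a tool call to move; the robot and the scene stay as the last step left them, time stands still between calls to the robot, and variables do not carry over. Pictures are saved under pics/ and viewed, and the job is handed in when it is done.

Besides the shell and the picture viewer there is one more tool, called by a JSON object that holds its "method" and its "body". jog_arm: Moves the arm, as the interface text tells. Its arguments: {"type":"object","properties":{"deltas":{"type":"array"},"grip_force":{"type":"number"}},"required":["deltas"]}

```bash
ls; mkdir -p pics
cat > h.py <<'E'
import numpy as np, cv2
from rig import env, eyes, close_job
def save(n,img): cv2.imwrite(f'pics/{n}.png',cv2.cvtColor(img,cv2.COLOR_RGB2BGR))
E
python3 - <<'E'
from h import *
s=env.observe();print(s)
for n in ['side','top','wrist']:
    save(n+'0',eyes.get_image(n)); p=eyes.camera_params(n); print(n,{k:np.round(v,4).tolist() for k,v in p.items()})
E
```

```text
pics
{'time_s': 0.0, 'q': array([-8.04015661e+01,  2.18419000e+01,  7.43857002e+01, -8.66080154e-05,
        8.38593173e+01, -1.23344871e+01]), 'qvel': array([ 0.08972675,  0.0426504 ,  0.03832774, -0.02918449, -0.00884804,
       -0.11977267]), 'joint_efforts': array([-1.89967868e-03, -4.48467278e+01, -2.31280178e+01, -3.06834736e-04,
        4.68593702e-03,  2.73862315e-05]), 'position': array([ 0.20539375, -0.50988261,  0.23069769]), 'tool_rot': array([[ 9.27621770e-01,  3.73520799e-01, -2.54428440e-04],
       [ 3.73520747e-01, -9.27620620e-01,  1.49550789e-03],
       [ 3.22590234e-04, -1.48229997e-03, -9.99998849e-01]]), 'ft_force': array([ 0.9076486 ,  0.60595395, -0.25604084]), 'wrist_torque': array([ 0.00102255, -0.00221969,  0.01532736]), 'grip_width': 0.0852832727940449}
side {'intrinsics': [[513.0552, 0.0, 317.9825], [0.0, 513.0552, 238.1327], [0.0, 0.0, 1.0]], 'R': [[-0.8093, -0.5873, -0.0074], [-0.4152, 0.581, -0.7001], [0.4154, -0.5635, -0.714]], 't': [0.4473, 0.3495, 0.8308]}
top {'intrinsics': [[604.2977, 0.0, 309.7777], [0.0, 604.2977, 242.4831], [0.0, 0.0, 1.0]], 'R': [[0.0233, -0.9997, 0.001], [-0.9838, -0.0231, -0.1778], [0.1778, 0.0032, -0.9841]], 't': [-0.0515, 0.6048, 0.9558]}
wrist {'intrinsics': [[427.3193, 0.0, 313.7863], [0.0, 427.3193, 243.4321], [0.0, 0.0, 1.0]], 'mount': [[0.0005, -0.9646, -0.2636, 0.0674], [1.0, 0.0003, 0.0007, 0.001], [-0.0006, -0.2636, 0.9646, -0.1424], [0.0, 0.0, 0.0, 1.0]]}
```

View pics/side0.png

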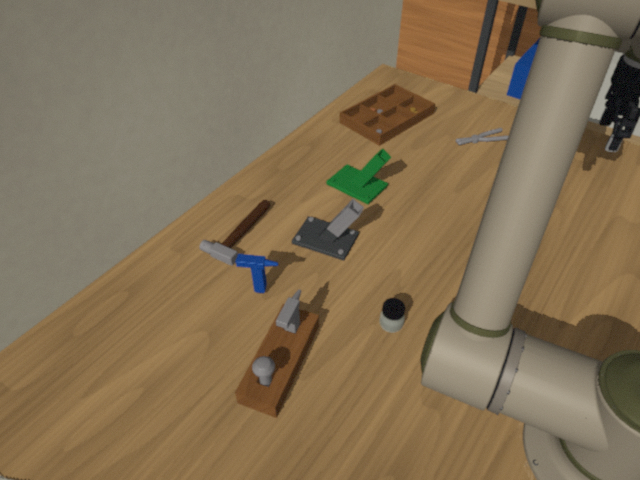

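View pics/top0.png

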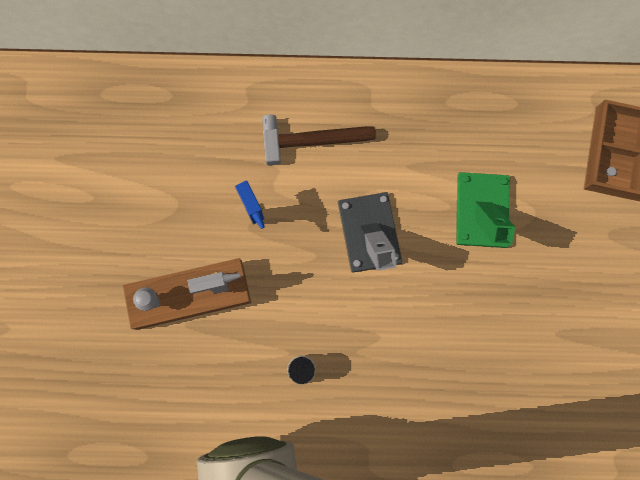

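View pics/wrist0.png

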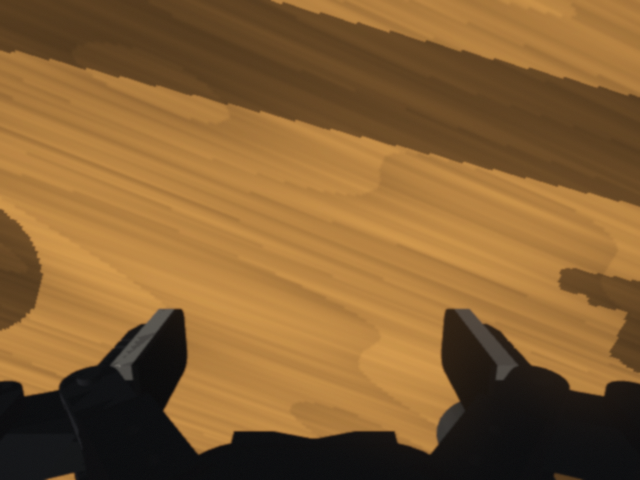

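Run:
```python
import cv2,numpy as np
a=cv2.imread('pics/top0.png'); b=cv2.imread('pics/side0.png')
c1=cv2.resize(a[250:340,115:265],None,fx=4,fy=4,interpolation=cv2.INTER_CUBIC)[:300]
c2=cv2.resize(a[220:280,340:410],None,fx=4,fy=4,interpolation=cv2.INTER_CUBIC)
cv2.imwrite('pics/c1.png',cv2.resize(a[255:315,170:260],None,fx=8,fy=8,interpolation=cv2.INTER_CUBIC))
cv2.imwrite('pics/c2.png',cv2.resize(a[215:280,340:410],None,fx=8,fy=8,interpolation=cv2.INTER_CUBIC))
cv2.imwrite('pics/c3.png',cv2.resize(b[190:340,240:370],None,fx=4,fy=4,interpolation=cv2.INTER_CUBIC))
```

```text
(no output)
```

View pics/c1.png

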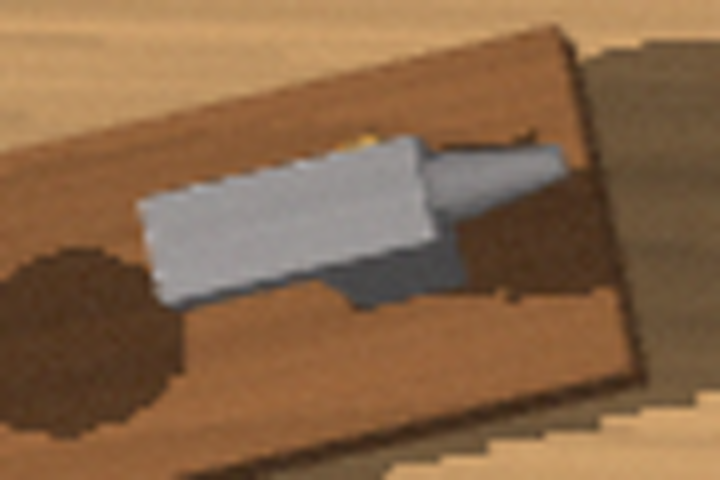

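View pics/c2.png

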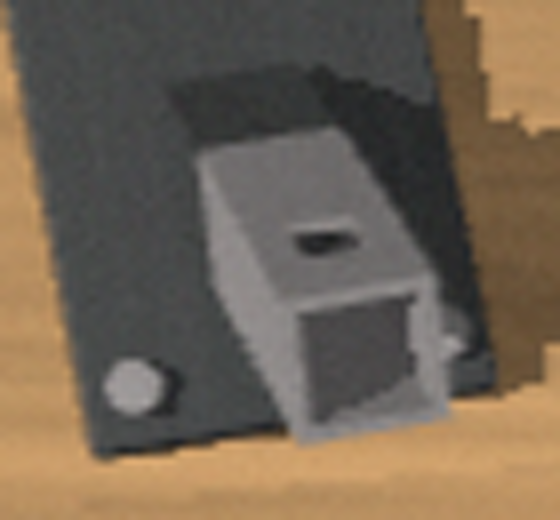

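View pics/c3.png

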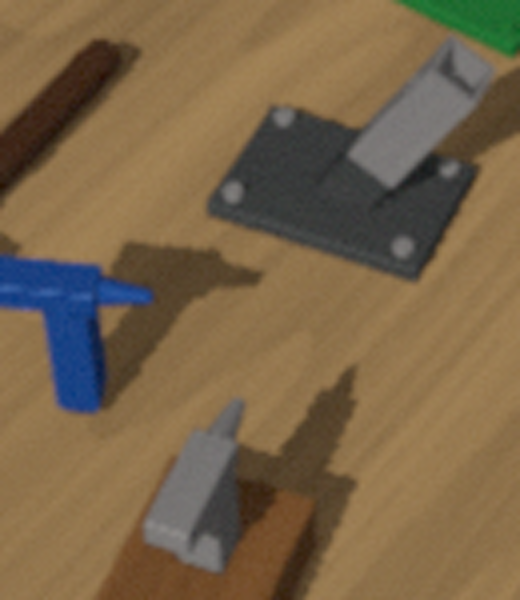

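```bash
cat >> h.py <<'E'
P={n:eyes.camera_params(n) for n in ['top','side','wrist']}
def ray(n,px,s=None):
    K=P[n]['intrinsics']; d=np.linalg.inv(K)@np.array([px[0],px[1],1.])
    if n!='wrist':
        R,t=P[n]['R'],P[n]['t']; return -R.T@t, R.T@d
    M=P[n]['mount']; R=np.array(s['tool_rot']); p=np.array(s['position'])
    return R@M[:3,3]+p, R@(M[:3,:3]@d)
def onz(n,px,z,s=None):
    o,d=ray(n,px,s); return o+d*(z-o[2])/d[2]
def proj(n,X,s=None):
    K=P[n]['intrinsics']
    if n!='wrist': c=P[n]['R']@X+P[n]['t']
    else:
        M=P[n]['mount']; c=M[:3,:3].T@(np.array(s['tool_rot']).T@(X-s['position'])-M[:3,3])
    u=K@c; return u[:2]/u[2]
E
python3 - <<'E'
from h import *
np.set_printoptions(precision=4,suppress=True)
f=lambda u,v,ox,oy:((u+.5)/8+ox-.5,(v+.5)/8+oy-.5)
A=[onz('top',f(*p,170,255),.106) for p in [(140,205),(415,138),(438,240),(162,305)]]
for a in A: print(a)
print([np.linalg.norm(A[i]-A[(i+1)%4]) for i in range(4)])
y=(A[0]+A[3]-A[1]-A[2]);y/=np.linalg.norm(y);L=(A[0]+A[3])/2
print('stake y',y,np.degrees(np.arctan2(-y[0],y[1])),'top',L-.04*y, 'alt',(A[1]+A[2])/2+.011*y)
B=[onz('top',f(*p,340,215),z) for p,z in [((297,305),.1316),((437,275),.1316),((448,415),.1164),((300,440),.1164)]]
for a in B: print(a)
print([np.linalg.norm(B[i]-B[(i+1)%4]) for i in range(4)]); print('mouth',np.mean(B,0))
y=(B[0]+B[3]-B[1]-B[2]);print(np.degrees(np.arctan2(-y[0],y[1])))
# side check
m=np.mean(B,0); print('side proj mouth',proj('side',m),'stake top',proj('side',L-.04*y/np.linalg.norm(y)))
E
```

```text
[0.532  0.1532 0.106 ]
[0.5464 0.1001 0.106 ]
[0.5265 0.0946 0.106 ]
[0.5125 0.1478 0.106 ]
[np.float64(0.05510198220820051), np.float64(0.020709890454590225), np.float64(0.05500658767435514), np.float64(0.02022891435833164)]
stake y [-0.2583  0.9661  0.    ] 14.96747278582311 top [0.5326 0.1119 0.106 ] alt [0.5336 0.1079 0.106 ]
[ 0.5783 -0.1408  0.1316]
[ 0.5848 -0.1677  0.1316]
[ 0.5599 -0.1719  0.1164]
[ 0.5543 -0.1431  0.1164]
[np.float64(0.02766737468813722), np.float64(0.029512463829152315), np.float64(0.029297946884237955), np.float64(0.028541943561200635)]
mouth [ 0.5693 -0.1559  0.124 ]
12.219422657039889
side proj mouth [355.0999 207.2209] stake top [290.7723 305.3908]
```

```bash
cat >> h.py <<'E'
from scipy.spatial.transform import Rotation as Ro
np.set_printoptions(precision=4,suppress=True)
def delta(p,R,s=None):
    s=s or env.observe(); R0=np.array(s['tool_rot'])
    return np.r_[R0.T@(np.array(p)-s['position'])/.75, Ro.from_matrix(R0.T@R).as_rotvec()/np.pi]
def Rdown(yaw): # tool x at yaw deg
    c,t=np.cos(np.radians(yaw)),np.sin(np.radians(yaw)); return np.array([[c,t,0],[t,-c,0],[0,0,-1.]])
def Rsl(yaw): # stake/sleeve frame -> tool for sleeve, yaw of sleeve
    Y=Ro.from_euler('z',yaw,degrees=True).as_matrix(); S=Y@Ro.from_euler('y',-30,degrees=True).as_matrix()
    return S, np.column_stack([S[:,1],S[:,0],-S[:,2]])
E
python3 - <<'E'
from h import *
print(delta([.533,.112,.18],Rdown(105)))
s={'tool_rot':np.eye(3),'position':np.zeros(3)}
for z in (0,.05,.07,.1):print(z,proj('wrist',np.array([0,0,z]),s))
E
```

```text
[ 0.7149 -0.606   0.0686 -0.0002 -0.0003 -0.4615]
0 [310.5891 319.0925]
0.05 [311.2806 273.4549]
0.07 [311.4733 260.7355]
0.1 [311.7069 245.3136]
```

{"method": "jog_arm", "body": {"deltas": [0.715,-0.606,0,0,0,-0.4615,-1,0.715,-0.606,0,0,0,-0.4615,-1,0.715,-0.606,0,0,0,-0.4615,-1,0.715,-0.606,0,0,0,-0.4615,-1,0.715,-0.606,0,0,0,-0.4615,-1,0.715,-0.606,0,0,0,-0.4615,-1,0.715,-0.606,0,0,0,-0.4615,-1,0.715,-0.606,0,0,0,-0.4615,-1,0.715,-0.606,0,0,0,-0.4615,-1,0.715,-0.606,0,0,0,-0.4615,-1,0.715,-0.606,0,0,0,-0.4615,-1,0.715,-0.606,0,0,0,-0.4615,-1]}}

```text
time_s: 1.15
position: [0.4389, -0.0657, 0.2314]
tool_rot: [[-0.265, 0.964, 0.0], [0.964, 0.265, -0.0], [-0.0, 0.0, -1.0]]
ft_force: [1.1, -0.6, -0.8]
grip_width: 0.085
```

Run:
```python
from h import *
s=env.observe();print(s['time_s'],s['position'],s['q'],delta([.533,.112,.18],Rdown(105)))
```

```text
1.15 [ 0.4389 -0.0657  0.2314] [-23.8659  11.0952  89.9485  -0.0035  78.9515 -39.2297] [0.1952 0.1838 0.0685 0.     0.     0.002 ]
```

{"method": "jog_arm", "body": {"deltas": [0.195,0.184,0,0,0,0.002,-1,0.195,0.184,0.03,0,0,0.002,-1,0.195,0.184,0.068,0,0,0.002,-1,0.195,0.184,0.068,0,0,0.002,-1,0.195,0.184,0.068,0,0,0.002,-1,0.195,0.184,0.068,0,0,0.002,-1,0.195,0.184,0.068,0,0,0.002,-1,0.195,0.184,0.068,0,0,0.002,-1]}}

```text
time_s: 1.82
position: [0.5337, 0.1089, 0.1802]
tool_rot: [[-0.253, 0.967, -0.001], [0.967, 0.253, -0.0], [-0.0, -0.001, -1.0]]
ft_force: [-0.7, 0.5, -0.2]
grip_width: 0.0854
```

Run:
```python
from h import *
s=env.observe();print(s['time_s'],s['position'],s['qvel'])
save('w1',eyes.get_image('wrist')); np.savez('w1.npz',p=s['position'],R=s['tool_rot'])
```

```text
1.8167 [0.5337 0.1089 0.1802] [-1.5178 -1.2833  0.1577 -0.0795 -0.073   0.0363]
```

View pics/w1.png

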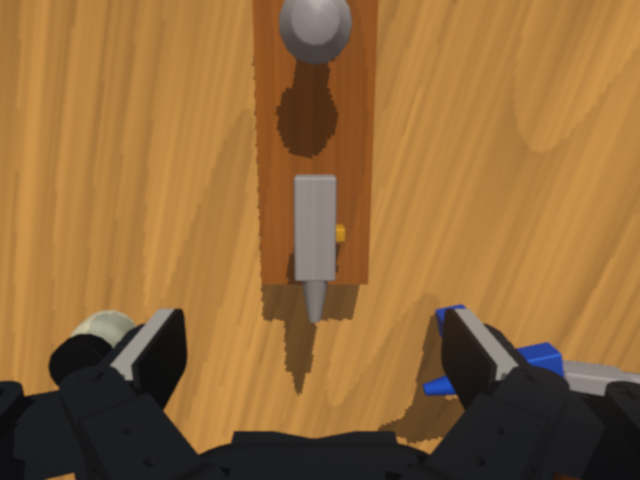

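Run:
```python
from h import *
z=np.load('w1.npz'); s={'position':z['p'],'tool_rot':z['R']}
im=cv2.imread('pics/w1.png'); hsv=cv2.cvtColor(im,cv2.COLOR_BGR2HSV)
m=((hsv[...,1]<45)&(hsv[...,2]>95)).astype(np.uint8); m[:150]=0;m[295:]=0;m[:,:270]=0;m[:,360:]=0
# square part only: rows where width > 30
w=m.sum(1); r=np.where(w>30)[0]; print(r[0],r[-1])
cols=[(np.where(m[k])[0][0],np.where(m[k])[0][-1]) for k in range(r[0]+5,r[-1]-5)]
c=np.array(cols); kk=np.arange(r[0]+5,r[-1]-5)
pl=np.polyfit(kk,c[:,0]-.5,1);pr=np.polyfit(kk,c[:,1]+.5,1)
A=[onz('wrist',(np.polyval(q,v),v),.106,s) for q,v in [(pl,r[0]-.5),(pr,r[0]-.5),(pr,r[-1]+.5),(pl,r[-1]+.5)]]
print(np.array(A));print([np.linalg.norm(A[i]-A[(i+1)%4]) for i in range(4)])
y=(A[0]+A[1]-A[2]-A[3]);y/=np.linalg.norm(y); print('yaw',np.degrees(np.arctan2(-y[0],y[1])),'top',(A[0]+A[1])/2-.04*y)
b=((hsv[...,0]>15)&(hsv[...,0]<30)&(hsv[...,1]>180)&(hsv[...,2]>150)).astype(np.uint8); b[:200]=0;b[260:]=0;b[:,:335]=0;b[:,355:]=0
ys,xs=np.where(b);print('brass',xs.min(),xs.max(),ys.min(),ys.max())
print('brass y mid', onz('wrist',(340,(ys.min()+ys.max())/2),.0675,s))
print('blue',onz('top',(250,205),.06),'jar',onz('top',(301,370),.055))
```

```text
176 279
[[0.5145 0.1471 0.106 ]
 [0.5342 0.1523 0.106 ]
 [0.5487 0.0986 0.106 ]
 [0.5282 0.0933 0.106 ]]
[np.float64(0.020298650486908928), np.float64(0.05558098274342719), np.float64(0.02119929179859211), np.float64(0.055588681539647355)]
yaw 14.711475499853 top [0.5345 0.111  0.106 ]
brass 337 345 224 240
brass y mid [0.5493 0.1163 0.0675]
blue [0.6664 0.0645 0.06  ] jar [ 0.397  -0.0281  0.055 ]
```

Run:
```python
from h import *
s=env.observe();print(s['position'],delta([.5343,.1117,.061],Rdown(104.8)))
```

```text
[0.5338 0.1084 0.1807] [ 0.0041  0.0017  0.1596  0.0001  0.0001 -0.0011]
```

{"method": "jog_arm", "body": {"deltas": [0.004,0.0017,0.03,0,0,-0.001,-1,0.004,0.0017,0.06,0,0,-0.001,-1,0.004,0.0017,0.09,0,0,-0.001,-1,0.004,0.0017,0.12,0,0,-0.001,-1,0.004,0.0017,0.13,0,0,-0.001,-1,0.004,0.0017,0.13,0,0,-0.001,-1,0.004,0.0017,0.13,0,0,-0.001,-1]}}

```text
time_s: 2.45
position: [0.5349, 0.1117, 0.084]
tool_rot: [[-0.255, 0.967, 0.001], [0.967, 0.255, -0.0], [-0.0, 0.001, -1.0]]
ft_force: [0.3, 0.5, 0.3]
grip_width: 0.0857
```

Run:
```python
from h import *
s=env.observe();print(s['time_s'],s['position'],delta([.5343,.1117,.061],Rdown(104.8)))
save('w2',eyes.get_image('wrist'))
save('s2',cv2.resize(eyes.get_image('side')[200:400,200:400],None,fx=3,fy=3,interpolation=cv2.INTER_CUBIC))
```

```text
2.45 [0.5349 0.1117 0.084 ] [ 0.0002 -0.0008  0.0306  0.0004  0.0001 -0.0002]
```

View pics/w2.png

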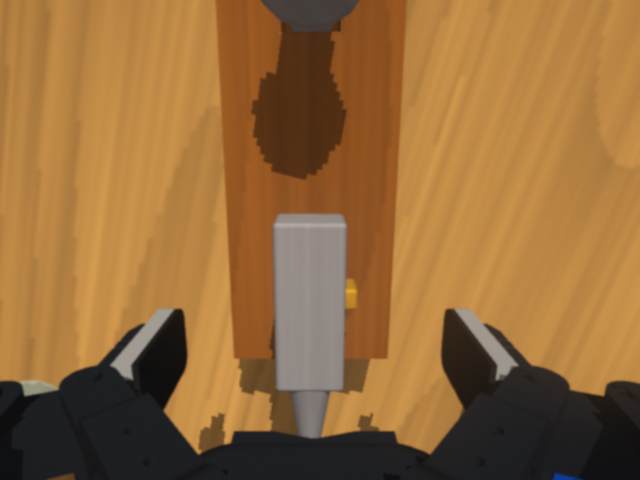

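View pics/s2.png

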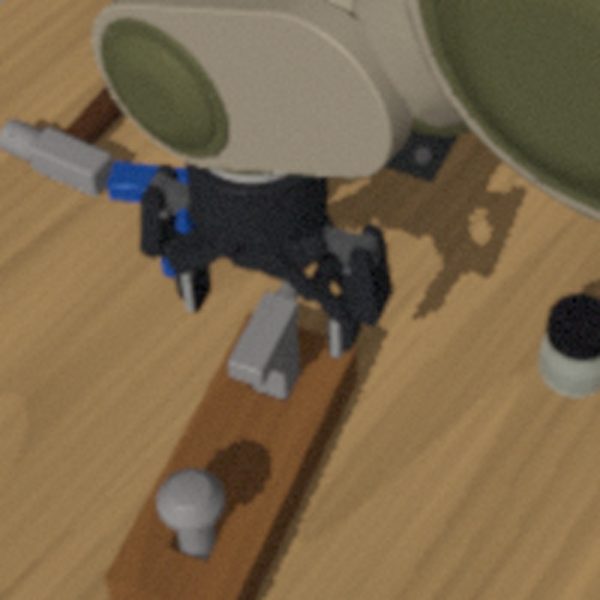

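Run:
```python
from h import *
s=env.observe()
a=onz('wrist',(310,223),.106,s);b=onz('wrist',(310,390),.106,s);y=np.array([-.2554,.9668,0])
l=onz('wrist',(275,300),.106,s);r=onz('wrist',(346.5,300),.106,s);x=np.array([.9668,.2554,0])
p=np.array([.5343,.1117,.106])
print((a-p)@y,(b-p)@y,(l-p)@x,(r-p)@x)
o=onz('wrist',(350,293),.0675,s);print((o-p)@y,(o-p)@x, delta([.5343,.1117,.061],Rdown(104.8)))
```

```text
0.03872823405439136 -0.016567452446415467 -0.009867715696343319 0.011878659102473037
0.0015233858937070768 0.016467882011439044 [-0.0001 -0.0014  0.0312  0.0009  0.0002 -0.0001]
```

{"method": "jog_arm", "body": {"deltas": [0,-0.0005,0.015,0,0,0,-1,0,-0.0005,0.031,0,0,0,-1,0,-0.0005,0.031,0,0,0,-1,0,-0.0005,0.031,0,0,0,-1,0,-0.0005,0.031,0,0,0,-1], "grip_force": 40}}

```text
time_s: 2.97
position: [0.5347, 0.1123, 0.0607]
tool_rot: [[-0.256, 0.967, 0.002], [0.967, 0.256, -0.0], [-0.0, 0.002, -1.0]]
ft_force: [0.6, -0.1, 0.4]
grip_width: 0.0856
```

Run:
```python
from h import *
s=env.observe();print(s['time_s'],s['position'],s['ft_force'],delta([.535,.112,.061],Rdown(104.8)))
```

```text
2.9667 [0.5347 0.1123 0.0607] [ 0.5715 -0.1274  0.4292] [-0.0005  0.0004 -0.0003  0.0006  0.0002  0.0001]
```

{"method": "jog_arm", "body": {"deltas": [0,0,0,0,0,0,1,0,0,0,0,0,0,1,0,0,0,0,0,0,1,0,0,0,0,0,0,1,0,0,0,0,0,0,1,0,0,0,0,0,0,1,0,0,0,0,0,0,1,0,0,0,0,0,0,1], "grip_force": 50}}

```text
time_s: 3.63
position: [0.5339, 0.1122, 0.0599]
tool_rot: [[-0.256, 0.967, -0.0], [0.967, 0.256, -0.0], [-0.0, -0.0, -1.0]]
ft_force: [-2.1, -0.6, 5.6]
grip_width: 0.0217
```

Run:
```python
from h import *
s=env.observe();print(s['time_s'],s['position'],s['ft_force'],s['grip_width'])
save('w3',eyes.get_image('wrist'))
save('s3',cv2.resize(eyes.get_image('side')[230:360,220:370],None,fx=4,fy=4,interpolation=cv2.INTER_CUBIC))
```

```text
3.6333 [0.5339 0.1122 0.0599] [-2.0956 -0.6383  5.5718] 0.021695290870606915
```

View pics/w3.png

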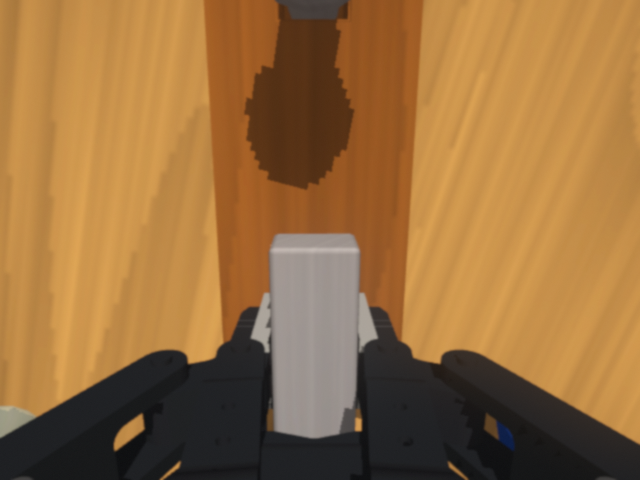

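View pics/s3.png

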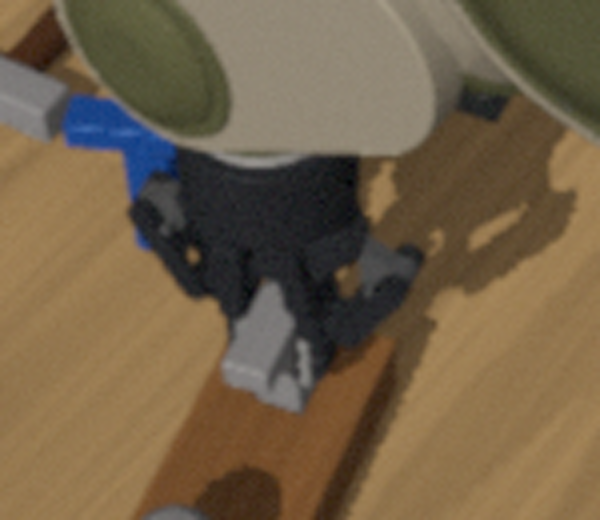

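Run:
```python
from h import *
s=env.observe()
R=s['tool_rot']
for px in [(315,235),(315,244),(270,300),(360,300)]:
    print(px,R.T@(onz('wrist',px,.106,s)-s['position']))
S,T=Rsl(12.2); print(S,T)
mouth=np.array([.5693,-.1559,.124])
for d in (.12,): print(delta(mouth+S[:,2]*d,T))
```

```text
(315, 235) [ 0.0413  0.0013 -0.0461]
(315, 244) [ 0.0391  0.0013 -0.0461]
(270, 300) [ 0.025  -0.0096 -0.0461]
(360, 300) [ 0.025   0.0122 -0.0461]
[[ 0.8465 -0.2113 -0.4887]
 [ 0.183   0.9774 -0.1057]
 [ 0.5     0.      0.866 ]] [[-0.2113  0.8465  0.4887]
 [ 0.9774  0.183   0.1057]
 [ 0.      0.5    -0.866 ]]
[-0.354  -0.1259 -0.224  -0.1667 -0.0038  0.0143]
```

{"method": "jog_arm", "body": {"deltas": [0,0,-0.02,0,0,0,1,0,0,-0.05,0,0,0,1,0,0,-0.09,0,0,0,1,0,0,-0.14,0,0,0,1,0,0,-0.19,0,0,0,1,0,0,-0.24,0,0,0,1,0,0,-0.28,0,0,0,1,0,0,-0.28,0,0,0,1,0,0,-0.28,0,0,0,1]}}

```text
time_s: 4.48
position: [0.5341, 0.1124, 0.2698]
tool_rot: [[-0.256, 0.967, 0.001], [0.967, 0.256, 0.0], [-0.0, 0.001, -1.0]]
ft_force: [0.2, 0.4, -5.7]
grip_width: 0.0215
```

Run:
```python
from h import *
s=env.observe();print(s['time_s'],s['position'],s['ft_force'],s['grip_width'],s['q'])
S,T=Rsl(12.2)
mouth=np.array([.5693,-.1559,.124])
print(mouth+S@[0,-.09,.1],delta(mouth+S@[0,-.09,.1],T))
save('s4',eyes.get_image('side'))
```

```text
4.4833 [0.5341 0.1124 0.2698] [ 0.2206  0.3775 -5.7304] 0.02152144845554173 [ -0.5537  19.9468  70.8116   0.0041  89.1565 -15.3808]
[ 0.5394 -0.2544  0.2106] [-0.4746 -0.1184  0.079  -0.1662 -0.0037  0.0143]
```

View pics/s4.png

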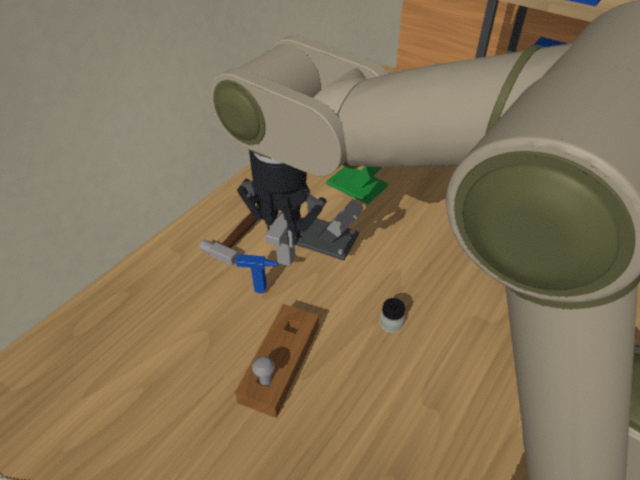

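{"method": "jog_arm", "body": {"deltas": [-0.05,-0.118,0,-0.03,0,0,1,-0.1,-0.118,0,-0.06,0,0,1,-0.15,-0.118,0,-0.1,0,0.01,1,-0.2,-0.118,0,-0.14,-0.002,0.014,1,-0.25,-0.118,0,-0.1662,-0.0037,0.0143,1,-0.3,-0.118,0,-0.1662,-0.0037,0.0143,1,-0.35,-0.118,0.02,-0.1662,-0.0037,0.0143,1,-0.4,-0.118,0.05,-0.1662,-0.0037,0.0143,1,-0.44,-0.118,0.079,-0.1662,-0.0037,0.0143,1,-0.4746,-0.118,0.079,-0.1662,-0.0037,0.0143,1,-0.4746,-0.118,0.079,-0.1662,-0.0037,0.0143,1,-0.4746,-0.118,0.079,-0.1662,-0.0037,0.0143,1]}}

```text
time_s: 5.53
position: [0.5387, -0.2553, 0.2069]
tool_rot: [[-0.209, 0.85, 0.484], [0.978, 0.179, 0.108], [0.006, 0.496, -0.868]]
ft_force: [-1.0, 0.7, -3.9]
grip_width: 0.0214
```

{"method": "jog_arm", "body": {"deltas": [0,0,0,0,0,0,1,0,0,0,0,0,0,1,0,0,0,0,0,0,1]}}

```text
time_s: 5.78
position: [0.5393, -0.2532, 0.2103]
tool_rot: [[-0.212, 0.847, 0.487], [0.977, 0.184, 0.106], [0.001, 0.499, -0.867]]
ft_force: [0.8, 0.3, -3.7]
grip_width: 0.0214
```

Run:
```python
from h import *
s=env.observe();print(s['time_s'],s['position'],s['ft_force'],s['grip_width'],s['q'])
S,T=Rsl(12.2)
mouth=np.array([.5693,-.1559,.124])
print(delta(mouth+S@[0,-.09,.1],T))
save('w5',eyes.get_image('wrist'));np.savez('w5.npz',p=s['position'],R=s['tool_rot'])
```

```text
5.7833 [ 0.5393 -0.2532  0.2103] [ 0.7664  0.2996 -3.6604] 0.02135923378262357 [-47.7239  19.7382  87.4533  29.7882  60.3943 -72.0991]
[-0.0016 -0.     -0.0004 -0.0005 -0.0003  0.0002]
```

View pics/w5.png

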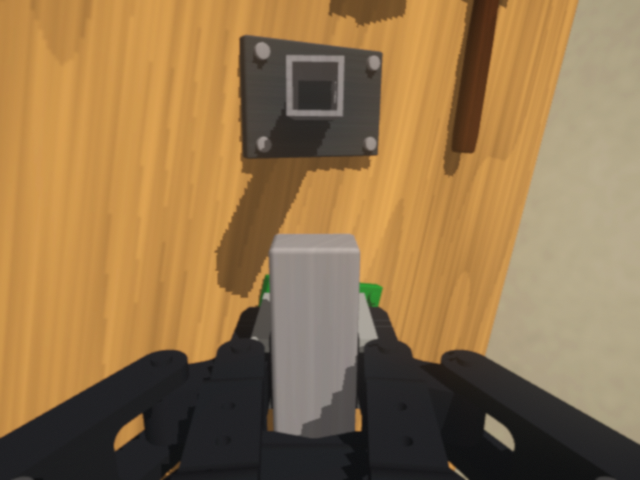

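Run:
```python
from h import *
z=np.load('w5.npz'); s={'position':z['p'],'tool_rot':z['R']}
im=cv2.imread('pics/w5.png');g=cv2.cvtColor(im,cv2.COLOR_BGR2GRAY)
cv2.imwrite('pics/w5c.png',cv2.resize(im[30:140,260:370],None,fx=5,fy=5,interpolation=cv2.INTER_CUBIC))
hsv=cv2.cvtColor(im,cv2.COLOR_BGR2HSV)
m=((hsv[...,1]<60)&(hsv[...,2]>115)).astype(np.uint8); m[:40]=0;m[125:]=0;m[:,:278]=0;m[:,350:]=0
n,l,st,_=cv2.connectedComponentsWithStats(m);k=1+st[1:,4].argmax();print(st[k])
cs,_=cv2.findContours((l==k).astype(np.uint8),cv2.RETR_EXTERNAL,cv2.CHAIN_APPROX_NONE)
r=cv2.minAreaRect(cs[0]);print(r)
q=cv2.approxPolyDP(cs[0],4,True)[:,0];print(q.tolist())
S,T=Rsl(12.2); m0=np.array([.5693,-.1559,.124]); n=S[:,2]
def onp(px):
    o,d=ray('wrist',px,s); return o+d*((m0-o)@n)/(d@n)
Q=[onp(p+0.0) for p in q.astype(float)]
print(np.array(Q),[np.linalg.norm(Q[i]-Q[i-1]) for i in range(len(Q))])
c=np.mean(Q,0);print('c',c, S.T@(c-m0))
# yaw
cam=m0
```

```text
[ 286   55   58   61 1198]
((314.5, 85.0), (60.0, 57.0), 90.0)
[[287, 55], [287, 114], [341, 115], [343, 56]]
[[ 0.555  -0.1455  0.1172]
 [ 0.5609 -0.1745  0.117 ]
 [ 0.5858 -0.1696  0.1316]
 [ 0.58   -0.1406  0.1319]] [np.float64(0.029317548907863124), np.float64(0.02956944763009162), np.float64(0.029251301078217343), np.float64(0.029596185890985265)]
c [ 0.5704 -0.1576  0.1244] [ 0.0009 -0.0019 -0.    ]
```

View pics/w5c.png

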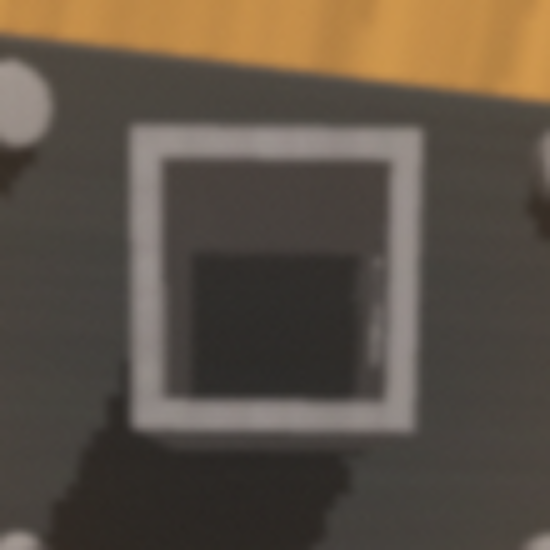

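```bash
cat >> h.py <<'E'
S,T=Rsl(11.7); M0=np.array([.5693,-.1559,.124])+S@[0,-.0015,0]
E
python3 - <<'E'
from h import *
print(M0,delta(M0+S@[0,0,.085],T),delta(M0+S@[0,0,.063],T))
E
```

```text
[ 0.5696 -0.1574  0.124 ] [ 0.1171 -0.0001  0.0199 -0.0004 -0.0016  0.0026] [ 0.117  -0.0001  0.0492 -0.0004 -0.0016  0.0026]
```

{"method": "jog_arm", "body": {"deltas": [0.04,0,0,0,0,0,1,0.08,0,0.01,0,-0.0016,0.0026,1,0.117,0,0.02,0,-0.0016,0.0026,1,0.117,0,0.03,0,-0.0016,0.0026,1,0.117,0,0.049,0,-0.0016,0.0026,1,0.117,0,0.049,0,-0.0016,0.0026,1,0.117,0,0.049,0,-0.0016,0.0026,1,0.117,0,0.049,0,-0.0016,0.0026,1]}}

```text
time_s: 6.5
position: [0.539, -0.165, 0.1791]
tool_rot: [[-0.202, 0.849, 0.489], [0.979, 0.175, 0.1], [-0.0, 0.499, -0.867]]
ft_force: [0.8, -0.1, -3.2]
grip_width: 0.0216
```

Run:
```python
from h import *
s=env.observe();print(s['time_s'],s['position'],s['ft_force'],S.T@(s['position']-M0),delta(M0+S@[0,0,.063],T))
a=eyes.get_image('side')[160:280,290:410];b=eyes.get_image('top')[190:310,330:450]
save('st6',np.hstack([cv2.resize(x,(400,400),interpolation=cv2.INTER_CUBIC) for x in (a,b)]))
save('w6',eyes.get_image('wrist'))
```

```text
6.5 [ 0.539  -0.165   0.1791] [ 0.8061 -0.0906 -3.2028] [ 0.0002 -0.0013  0.0635] [ 0.0017 -0.0003  0.0006 -0.0003  0.0003 -0.0002]
```

View pics/st6.png

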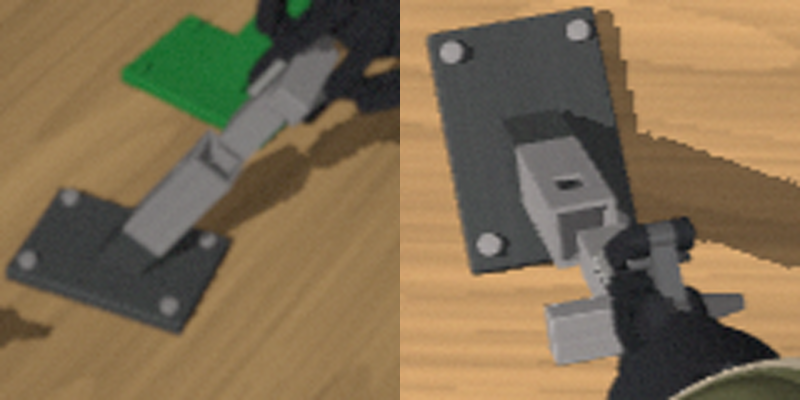

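View pics/w6.png

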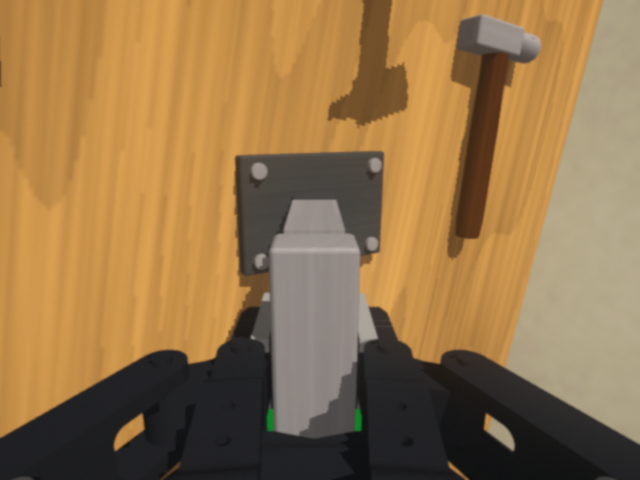

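{"method": "jog_arm", "body": {"deltas": [0.0017,0,0.006,0,0,0,1,0.0017,0,0.012,0,0,0,1,0.0017,0,0.018,0,0,0,1,0.0017,0,0.024,0,0,0,1,0.0017,0,0.03,0,0,0,1,0.0017,0,0.03,0,0,0,1]}}

```text
time_s: 7.15
position: [0.5498, -0.1609, 0.158]
tool_rot: [[-0.202, 0.849, 0.487], [0.979, 0.175, 0.102], [0.001, 0.498, -0.867]]
ft_force: [-0.1, -0.4, -3.6]
grip_width: 0.0211
```

```bash
cat > st.py <<'E'
from h import *
s=env.observe();print(s['time_s'],S.T@s['ft_force'],s['wrist_torque'],S.T@(s['position']-M0),delta(M0,T),s['grip_width'])
E
python3 st.py
```

```text
7.15 [-1.9504 -0.3804 -3.0425] [-0.1429  0.4788  0.0598] [-0.0005  0.0005  0.0395] [-0.0007  0.0008  0.0526 -0.0007 -0.0003 -0.0004] 0.021090478037444075
```

{"method": "jog_arm", "body": {"deltas": [-0.0003,0.0004,0.007,0,0,0,1,-0.0003,0.0004,0.014,0,0,0,1,-0.0003,0.0004,0.021,0,0,0,1,-0.0003,0.0004,0.028,0,0,0,1,-0.0003,0.0004,0.036,0,0,0,1,-0.0003,0.0004,0.036,0,0,0,1,-0.0003,0.0004,0.036,0,0,0,1]}}

```text
time_s: 7.73
position: [0.5631, -0.1583, 0.135]
tool_rot: [[-0.202, 0.849, 0.487], [0.979, 0.175, 0.102], [0.001, 0.498, -0.867]]
ft_force: [0.7, 4.7, -5.2]
grip_width: 0.0214
```

```bash
python3 st.py
```

```text
7.7333 [-1.1759  4.4148 -5.3229] [0.5193 0.6911 0.3695] [-0.0002  0.0004  0.0128] [-0.0005  0.0004  0.0171 -0.0008 -0.0003 -0.0004] 0.021443113889322185
```

{"method": "jog_arm", "body": {"deltas": [0.0007,0,0.004,0,0,0,1,0.0007,0,0.008,0,0,0,1,0.0007,0,0.012,0,0,0,1,0.0007,0,0.012,0,0,0,1]}}

```text
time_s: 8.07
position: [0.5677, -0.1573, 0.1276]
tool_rot: [[-0.202, 0.849, 0.489], [0.979, 0.175, 0.101], [0.0, 0.499, -0.867]]
ft_force: [0.3, 4.0, -5.8]
grip_width: 0.0211
```

```bash
python3 st.py
python3 - <<'E'
from h import *
a=eyes.get_image('side')[170:260,310:400]
b=eyes.get_image('top')[210:300,350:440]
save('st7',np.hstack([cv2.resize(x,(400,400),interpolation=cv2.INTER_CUBIC) for x in (a,b)]))
E
```

```text
8.0667 [-1.935   3.8132 -5.6219] [0.3756 0.5166 0.2684] [0.0002 0.0004 0.0041] [-0.0006 -0.0002  0.0054 -0.0004  0.0002 -0.0003] 0.021136892124289187
```

View pics/st7.png

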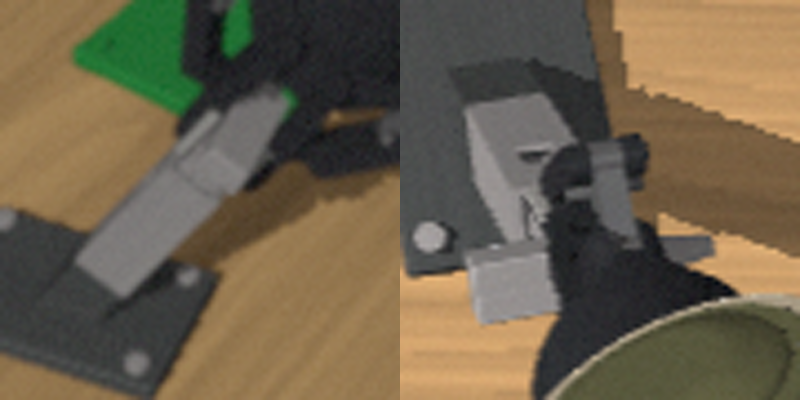

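{"method": "jog_arm", "body": {"deltas": [0.0005,0,0.002,0,0,0,1,0.0005,0,0.004,0,0,0,1,0.0005,0,0.0045,0,0,0,1,0.0005,0,0.0045,0,0,0,1]}}

```text
time_s: 8.5
position: [0.5692, -0.1569, 0.125]
tool_rot: [[-0.201, 0.849, 0.489], [0.979, 0.175, 0.1], [-0.001, 0.499, -0.867]]
ft_force: [-0.7, 0.3, -4.2]
grip_width: 0.0217
```

```bash
python3 st.py
```

```text
8.5 [-2.6324  0.4683 -3.2788] [0.0057 0.4781 0.0865] [0.0003 0.0005 0.001 ] [-0.0007 -0.0003  0.0014 -0.0004  0.0004 -0.0003] 0.02173769082623566
```

{"method": "jog_arm", "body": {"deltas": [0,0,0.001,0,0,0,1,0,0,0.002,0,0,0,1,0,0,0.002,0,0,0,1]}}

```text
time_s: 8.75
position: [0.5697, -0.1568, 0.1242]
tool_rot: [[-0.202, 0.849, 0.489], [0.979, 0.175, 0.1], [-0.001, 0.499, -0.866]]
ft_force: [-4.7, 0.7, 2.3]
grip_width: 0.0212
```

```bash
python3 st.py
```

```text
8.75 [-2.7081  1.6279  4.2752] [-0.0051  0.8305  0.1537] [0.0003 0.0005 0.0001] [-0.0007 -0.0004  0.0001 -0.0003  0.0004 -0.0001] 0.021160115093322086
```

{"method": "jog_arm", "body": {"deltas": [0,0,0,0,0,0,0.3,0,0,0,0,0,0,0.1,0,0,0,0,0,0,-0.1,0,0,0,0,0,0,-0.3,0,0,0,0,0,0,-0.3]}}

```text
time_s: 9.17
position: [0.5699, -0.1565, 0.1239]
tool_rot: [[-0.202, 0.849, 0.489], [0.979, 0.175, 0.101], [-0.0, 0.499, -0.867]]
ft_force: [-0.1, -0.1, 0.3]
grip_width: 0.0554
```

```bash
python3 st.py
python3 - <<'E'
from h import *
a=eyes.get_image('side')[170:260,310:400]
b=eyes.get_image('top')[210:300,350:440]
save('st8',np.hstack([cv2.resize(x,(400,400),interpolation=cv2.INTER_CUBIC) for x in (a,b)]))
save('w8',eyes.get_image('wrist'))
E
```

```text
9.1667 [ 0.0794 -0.0595  0.2821] [-0.0619  0.2108 -0.0089] [ 0.0003  0.0007 -0.0004] [-0.001  -0.0005 -0.0005 -0.0003  0.0002 -0.0003] 0.055433566635381584
```

View pics/st8.png

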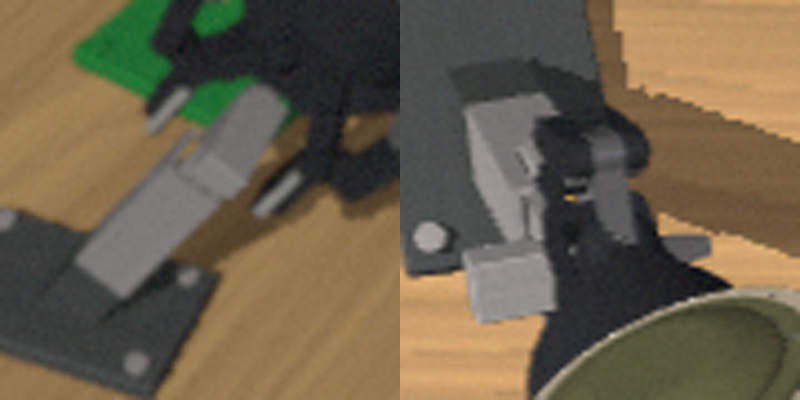

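View pics/w8.png

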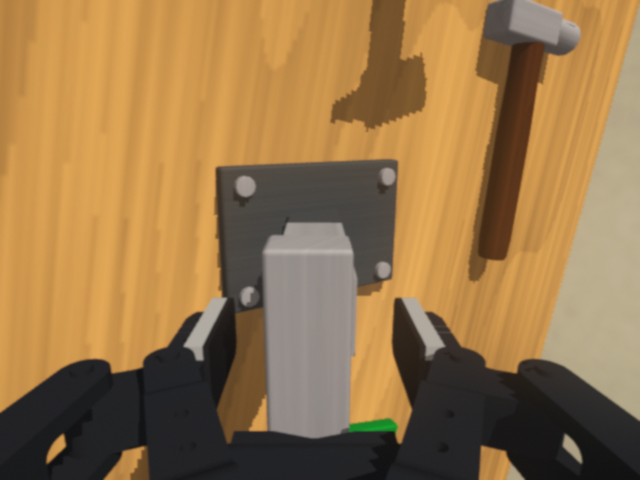

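{"method": "jog_arm", "body": {"deltas": [0,0,-0.01,0,0,0,-0.3,0,0,-0.03,0,0,0,-0.3,0,0,-0.05,0,0,0,-0.3,0,0,-0.07,0,0,0,-0.3,0,0,-0.085,0,0,0,-0.3,0,0,-0.085,0,0,0,-0.3,0,0,-0.085,0,0,0,1,0,0,-0.085,0,0,0,1,0,0,-0.085,0,0,0,1,0,0,-0.085,0,0,0,1,0,0,-0.085,0,0,0,1,0,0,-0.085,0,0,0,1]}}

```text
time_s: 10.32
position: [0.5387, -0.1628, 0.1786]
tool_rot: [[-0.202, 0.849, 0.488], [0.979, 0.175, 0.101], [0.001, 0.498, -0.867]]
ft_force: [0.2, 0.0, 0.3]
grip_width: -0.0001
```

```bash
python3 st.py
python3 - <<'E'
from h import *
a=eyes.get_image('side')[150:260,310:420]
b=eyes.get_image('top')[210:300,350:440]
save('st9',np.hstack([cv2.resize(x,(400,400),interpolation=cv2.INTER_CUBIC) for x in (a,b)]))
save('w9',eyes.get_image('wrist'))
E
```

```text
10.3167 [ 0.3255 -0.021   0.1314] [-0.0597  0.2132 -0.0206] [0.0001 0.001  0.063 ] [-0.0013 -0.      0.084  -0.0006 -0.     -0.0003] -8.821441754432064e-05
```

View pics/st9.png

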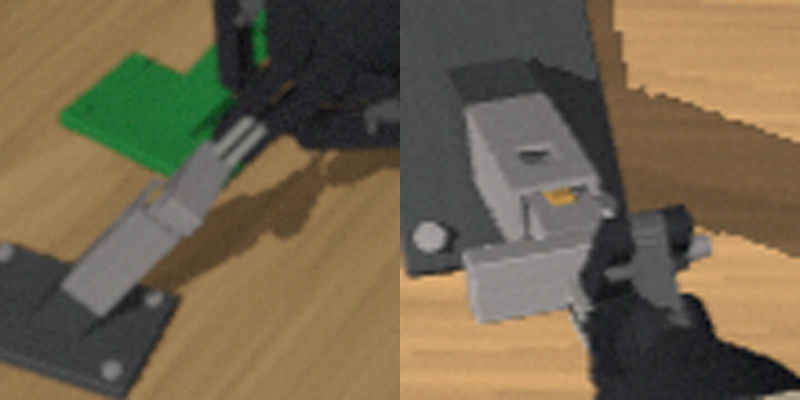

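View pics/w9.png

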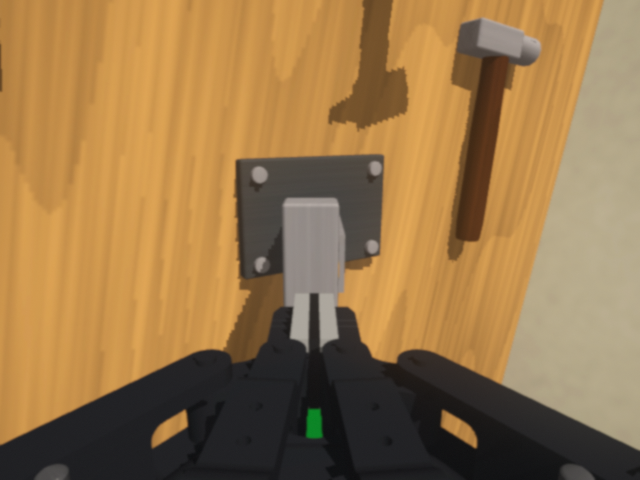

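{"method": "jog_arm", "body": {"deltas": [-0.001,-0.0013,0.012,0,0,0,1,-0.001,-0.0013,0.022,0,0,0,1,-0.001,-0.0013,0.026,0,0,0,1,-0.001,-0.0013,0.03,0,0,0,1,-0.001,-0.0013,0.034,0,0,0,1,-0.001,-0.0013,0.034,0,0,0,1]}}

```text
time_s: 10.97
position: [0.5505, -0.161, 0.1558]
tool_rot: [[-0.202, 0.849, 0.488], [0.979, 0.175, 0.101], [0.001, 0.498, -0.867]]
ft_force: [0.4, -0.1, -0.4]
grip_width: 0.0003
```

```bash
python3 st.py
```

```text
10.9667 [ 0.1332 -0.1403 -0.5313] [-0.0641  0.2493  0.035 ] [-0.0009  0.0003  0.0373] [-0.0004  0.0013  0.0497 -0.0006 -0.0001 -0.0003] 0.00031605996564201816
```

Run:
```python
from h import *
a=eyes.get_image('side')[150:260,310:420]
b=eyes.get_image('top')[210:300,350:440]
save('st10',np.hstack([cv2.resize(x,(400,400),interpolation=cv2.INTER_CUBIC) for x in (a,b)]))
```

```text
(no output)
```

View pics/st10.png

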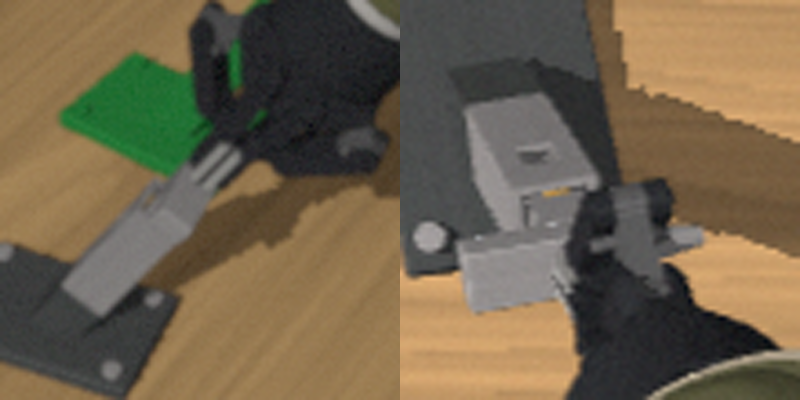

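{"method": "jog_arm", "body": {"deltas": [0,0.0005,0.004,0,0,0,1,0,0.0005,0.008,0,0,0,1,0,0.0005,0.012,0,0,0,1,0,0.0005,0.015,0,0,0,1]}}

```text
time_s: 11.4
position: [0.5564, -0.16, 0.1467]
tool_rot: [[-0.202, 0.849, 0.489], [0.979, 0.175, 0.101], [-0.0, 0.499, -0.867]]
ft_force: [-1.5, -0.8, 2.6]
grip_width: -0.0
```

```bash
python3 st.py
```

```text
11.4 [-0.0618 -0.5045  3.0774] [-0.0296  0.1596 -0.0129] [-0.0003  0.      0.0264] [-0.      0.0004  0.0352 -0.0004  0.0002 -0.0003] -1.3826648370889287e-05
```

Light push (3 N), sliding. Continue to the rim.

{"method": "jog_arm", "body": {"deltas": [0,0,0.004,0,0,0,1,0,0,0.008,0,0,0,1,0,0,0.01,0,0,0,1,0,0,0.012,0,0,0,1,0,0,0.014,0,0,0,1,0,0,0.014,0,0,0,1]}}

```text
time_s: 11.9
position: [0.5612, -0.1588, 0.1375]
tool_rot: [[-0.202, 0.849, 0.488], [0.979, 0.175, 0.101], [0.0, 0.498, -0.867]]
ft_force: [-1.2, 0.1, -0.3]
grip_width: -0.0
```

```bash
python3 st.py
```

```text
11.9 [-1.1216  0.3637  0.2866] [-0.062   0.2571 -0.0148] [-0.0007  0.0003  0.0159] [-0.0004  0.0009  0.0213 -0.0006 -0.     -0.0003] -4.682598968646301e-05
```

{"method": "jog_arm", "body": {"deltas": [0,0,0.001,0,0,0,1,0,0,0.0025,0,0,0,1,0,0,0.003,0,0,0,1,0,0,0.003,0,0,0,1]}}

```text
time_s: 12.23
position: [0.5615, -0.1588, 0.1373]
tool_rot: [[-0.203, 0.849, 0.489], [0.979, 0.176, 0.1], [-0.001, 0.499, -0.867]]
ft_force: [-21.8, -0.7, 22.9]
grip_width: -0.0
```

```bash
python3 st.py;  python3 - <<'E'
from h import *
a=eyes.get_image('side')[150:260,310:420]
b=eyes.get_image('top')[210:300,350:440]
save('st11',np.hstack([cv2.resize(x,(400,400),interpolation=cv2.INTER_CUBIC) for x in (a,b)]))
E
```

```text
12.2333 [-7.2212  3.7028 30.5743] [0.2002 1.5633 0.2679] [-0.0005  0.0003  0.0156] [-0.0003  0.0007  0.0208 -0.0004  0.0003  0.0001] -6.492635848141921e-07
```

View pics/st11.png

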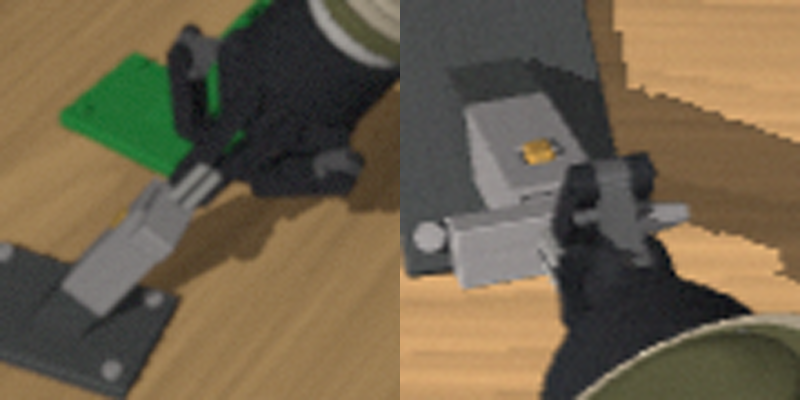

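{"method": "jog_arm", "body": {"deltas": [0,0,-0.01,0,0,0,1,0,0,-0.03,0,0,0,1,0,0,-0.06,0,0,0,1,0,0,-0.09,0,0,0,1,0,0,-0.12,0,0,0,1,0,0,-0.12,0,0,0,1,0,0,-0.12,0,0,0,1,0,0,-0.12,0,0,0,1]}}

```text
time_s: 13.0
position: [0.5184, -0.1676, 0.2129]
tool_rot: [[-0.202, 0.849, 0.488], [0.979, 0.174, 0.101], [0.001, 0.498, -0.867]]
ft_force: [0.2, -0.1, 0.5]
grip_width: 0.0004
```

```bash
python3 st.py;  python3 - <<'E'
from h import *
a=eyes.get_image('side')
b=eyes.get_image('top')
save('st12',np.hstack([cv2.resize(x,(400,400),interpolation=cv2.INTER_CUBIC) for x in (a[170:260,310:400],b[210:300,350:440])]))
save('top12',b)
E
```

```text
13.0 [ 0.4347 -0.1486  0.3305] [-0.0168  0.2766 -0.035 ] [-0.0007  0.0004  0.1031] [-0.0006  0.0013  0.1374 -0.0007 -0.0001 -0.0005] 0.00035103397748361347
```

View pics/st12.png

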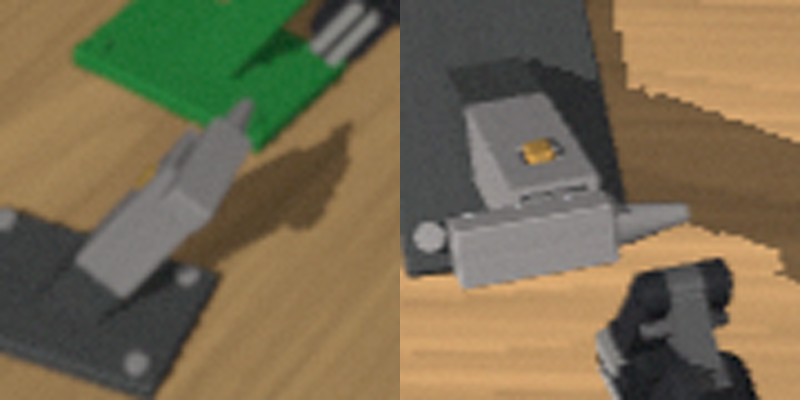

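View pics/top12.png

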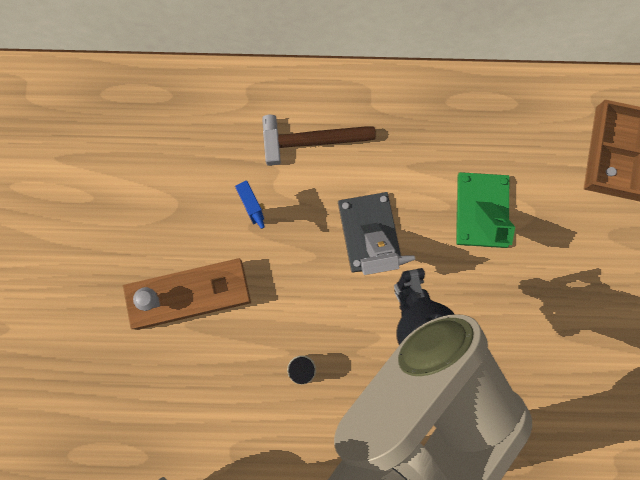

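```bash
python3 -c "
from h import *
print(close_job())"
```

```text
the job is handed in; nothing more can be done
None
```

The T-stake is out of the rack and locked in the grey tilted sleeve. I handed the job in at about 13 s; `close_job` reports no verdict.

**What I did:** I gripped the stake across its catch until the catch was flush (21.7 mm between the fingers) and lifted it out. I then inserted it along the sleeve's axis until the fingertips touched the rim. After opening the fingers, I pushed the crossbar home with them shut, then backed off along the axis.

**Last checks:**
- **Seating:** the push ended on a hard stop of about 30 N, with the fingertips 15.6 mm above the rim, where 16 mm was expected. That figure relies on my camera estimate of the mouth's position.
- **Catch:** the brass catch shows out through the hole in both the top and side views.
- **Release:** the gripper is about 87 mm clear of the stake, with no force beyond sensor noise (under 1 N).
- **Other things:** in the last top view the dome stake, jar, hammer and blue look-alike are where they were at the start.

**Disagreements:**
- **Wrist camera:** it read about 1.3 mm off sideways against the closed grip. It also differed from the top camera by about 2 mm on the mouth's position. I aimed between the readings, close to the wrist camera's, and the stake went in with only a few newtons of side force.
- **Push force:** it never read above about 3 N before the stop, against the stated 10 N. I only read it at the end of each move, so a short peak could have been missed.

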